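Clamp a housing with a star wheel

TASK

Set the loose aluminium housing down flat on the fixture's bed, between the two low rails and between the end stop and the clamp jaw, and let it go. Then turn the star wheel by pushing its spokes round one after another, top towards the end stop, until the jaw's sprung pad has pushed the housing home against the stop and holds it snugly with about 15 newtons; feel for it, and never load the pad beyond 25 newtons. Move the jaw only by the wheel, leave the bottle, screwdriver and reel where they are, and finish clear of everything.

Things in the scene. Friction and masses are not known exactly. Their poses are not given: they have to be found in the camera images.
- housing_center (a point): Centre of the loose milled aluminium housing: a plain box 50 mm (its x) by 70 mm (its y) by 45 mm tall (z), 0.2 to 0.4 kg, starting on the table to the robot's left. The point is 22.5 mm above its underside. Grasp it from above across the 50 mm; either way round will do. On the bed its 70 mm lies along the nest's y.
- nest (a point): Point on the top of the bed (140 mm above the table), midway between the rails. Axes: z up; y along the rails, from end stop towards jaw; x across the bed, away from the wheel. Bed 90 mm wide (x), from y -115 to +130 mm. Rails 8 mm high, inner faces at x -28 and +28 mm (3 mm play each side of the housing), from y -110 to +50 mm.
- fixture: The grey clamping fixture, fixed to the table; origin on the table straight below the nest point, axes as the nest. Its end stop is a steel block on the bed, 36 mm high, 54 wide, 16 thick, its face towards the jaw anywhere from y -83 to -67 mm: it is bolted in another place each time and its pose is not given.
- jaw: Dark steel clamp jaw, slides along the bed towards the stop (nest -y), driven only by the wheel through a rack, 20 mm per rad. Block 50 mm wide, 36 mm long, top 48 mm above the bed, from 16 to 52 mm behind the pad's face. Origin on the bed's top, on its centre line, in the plane of the unloaded pad's face; axes as the nest.
- pad: Black sprung pad on the jaw's front, 32 wide, 30 tall, 8 mm thick. Origin: centre of the face that meets the housing, 22 mm above the bed; axes as the nest. Unloaded, its face is at nest y = 60 mm less 20 mm per rad of wheel angle. Stiff spring: 10 N per mm, 6 mm travel. The housing sliding on the bed loads it by 1 to 5 N already before the stop is met.
- wheel_hub (a point): Centre of the upright star wheel on the robot's side of the fixture, 95 mm from the bed's centre line (nest -x), 110 mm above the table; axis level, along nest x. Its axes turn with the wheel. Six round steel spokes 12 mm thick, 60 degrees apart, with black end balls 18 mm in diameter centred 92 mm from the axis; hub 44 mm in diameter. 40 mm clear between balls and bed.
- wheel (a joint): Wheel angle, rad; 0 to 1.05 at the start, limit 4.2. Grows as the wheel's top moves to the end stop (nest -y), closing the jaw. At angle a, spokes stand at a, a+60 degrees etc. from upright, leaning to nest -y. Steady friction of 0.6 N m (6 to 10 N at a spoke; a halted push settles to 0.4-0.55 N m) also holds it when let go; each 10 N on the pad adds 0.2 N m.
- bottle_middle (a point): Middle of a white bottle standing on the table, 52 mm in diameter, 130 mm tall. Leave it alone.
- screwdriver: Screwdriver lying on the table, 170 mm long along its x. Leave it alone.
- reel: Small black reel lying flat on the table, 70 mm in diameter, 20 mm high. Leave it alone.
There are look-alikes about, which are no part of the job. There is more than one size of the part that bears housing_center; the job needs the largest.

How it is judged:
By the outcome, as a careful person would: the job done as asked, in the order asked, and still so for the second after the job is handed in, with the robot touching nothing.
It also fails if it takes over 72 s, if anything falls off the work surface, if the arm or the gripper's body presses on something with over 40 N, if the wrist force passes 120 N, or if a joint passes its speed limit or range.

ROBOT

A 7-joint arm with a two-finger parallel gripper is mounted at the origin on the work surface. World frame = base frame: x ahead of the robot, y to its left, z up, the work surface at z = 0. Lengths are in m, angles in rad, forces in N, time in s.
With the tool pointing down it reaches from about 0.425 to 0.875 m from the base axis. Payload 4.7 kg.
Tool frame: the origin (TCP) lies midway between the tips of the shut fingers; the grasp point (between the pads) lies ctrl.grasp_offset behind it (ctrl.grasp_offset is the distance from the TCP to the grasp point, in m); z points along the fingers, y is the line along which they close (so a half turn about z gives the same grasp; the last joint's range is limited). The gripper opens to 87 mm and grips with 3 to 60 N. Pads are 19 mm wide; open, the fingers measure 117 mm over their backs; the gripper's body (75 mm by 190 mm) begins 51 mm behind the grasp point.
Start: joints at [1.192, 0.321, -0.07, 1.45, 0.023, 1.371, -0.057], TCP at [0.249, -0.601, 0.184] pointing down, gripper open.
Joint ranges: [-2.86, 2.86], [-0.3, 2.09], [-1.38, 1.24], [0.06, 2.45], [-1.56, 4.7], [0.09, 2.05], [-2.69, 2.69]. Speed limits (rad/s): [2.57, 2.57, 3.14, 3.14, 3.14, 3.14, 3.14].

INTERFACE

Orientations are given as a rotation vector (axis times angle).
In Python, from bench import ctrl gives the robot as it stands. The module is installed in compiled form; this text tells all that it offers.
- The arm moves only by the tool jog_arm, never from a script. Its argument "moves" is one flat list of numbers, 7 for each row, row after row: the shift along the tool's x, y, z in units of 30 cm (1.0 is 30 cm), then the turn, a rotation vector about the tool's x, y, z in units of 60 degrees (1.0 is 60 degrees), then the gripper's target within -1 to 1 (fully open at 1, half-way at 0, shut at -1). In form: [x, y, z, wx, wy, wz, fingers, x, y, z, wx, wy, wz, fingers, ...]. A call has exactly 8 rows; each row is the pose to reach, as a shift and turn from the pose commanded when the call began, along the tool's axes at that moment; what a row does not reach only later rows make up. A row lasts 1/8 s, in which the tool goes at most 62.5 mm and 10.7 degrees, less where a joint would pass 70% of its speed; a pose out of reach is approached as far as the arm can. A call with a number of a shift or a turn outside -1 to 1 is refused whole. A call with a gripper value outside its range is refused whole. The fingers move at their own pace and stop on an object; "newtons" is the grip in N (left out, the last holds). Time passes only in rows, so rows that repeat a pose let the fingers close, or fill a call up. It gives the time, the measured TCP pose, the force, the opening and the grip force at its end, in the units of the state.
- ctrl.get_state(): the state, without advancing time (a new reading comes with each control period).
- ctrl.get_image(name): name is "side" or "top"; returns a dict with "pixels" (400x640x3 uint8, red, green, blue), "fx", "fy", "cx", "cy" (pixels), "xyz" and "rotation" of the camera in the world. Camera axes: x right, y up, looking along -z (the intrinsics and any distortion apply to the point x, -y, -z); pixel columns grow to the right and rows downward; lengths in m; the calibration is good to about 2 mm. A picture is of the moment at which its call begins. There is no depth.
- ctrl.close_job(): hands the job in; it is judged then, once.
The state is a dict: "time": time; "joint_positions": joint angles; "qd": joint speeds; "joint_torque": joint torques, N m; "position": TCP position; "tool_rot": TCP orientation; "ft_force": force on the tool from outside, world axes, zero at the start; "torque": the same for the moment, N m; "grip_width": opening from 0.0 (shut) to 1.0 (fully open); "grip_force": force on a finger pad.
Only numpy, scipy, OpenCV 4.12 (cv2) and the standard library are available. Lean on these libraries where they do the work, as an engineer would, in place of code of your own. Each camera call takes 0.05 s, during which the arm holds its last target. There are 200 camera calls.

## Working session

There is one attempt and no reset: what is moved stays moved. The work goes in short steps, Python scripts to look and compute and a tool call to move; the robot and the scene stay as the last step left them, time stands still between calls to the robot, and variables do not carry over. Pictures are saved under pics/ and viewed, at most 10 in all, crops included, and the job is handed in when it is done.

Besides the shell and the picture viewer there is one more tool, called after "Emit:" as name(argument=value, ...) on one line, values as JSON. jog_arm: Moves the arm, as the interface text tells. Its arguments: {"type":"object","properties":{"moves":{"type":"array"},"newtons":{"type":"number"}},"required":["moves"]}

```bash
mkdir -p pics
python3 - <<'E'
from bench import ctrl
import cv2, numpy as np
s=ctrl.get_state(); print({k:np.round(v,3).tolist() for k,v in s.items()}, ctrl.grasp_offset)
for n in("side","top"):
    i=ctrl.get_image(n); cv2.imwrite(f"pics/{n}0.png",i["pixels"][:,:,::-1])
    print(n,{k:(np.round(v,4).tolist() if not isinstance(v,str) else v) for k,v in i.items() if k!="pixels"})
E
```

```text
{'time': 0.0, 'joint_positions': [1.192, 0.322, -0.07, 1.452, 0.023, 1.371, -0.057], 'qd': [0.0, -0.0, 0.001, 0.001, -0.002, -0.001, -0.001], 'joint_torque': [0.0, -49.129, -0.404, -31.252, -0.064, 0.044, 0.0], 'position': [0.249, -0.6, 0.183], 'tool_rot': [-3.079, -0.613, 0.001], 'ft_force': [0.176, -1.116, -1.124], 'torque': [-0.016, -0.018, -0.035], 'grip_force': 0.0, 'grip_width': 0.999} 0.0187
side {'fx': 405.2953, 'fy': 405.2953, 'cx': 316.6663, 'cy': 202.3919, 'xyz': [0.156, 0.5883, 0.9055], 'rotation': [0.3213, -0.9265, -2.376]}
top {'fx': 381.137, 'fy': 381.137, 'cx': 325.2961, 'cy': 197.8848, 'xyz': [0.3865, -0.0117, 1.122], 'rotation': [0.16, -0.161, -1.5598]}
```

View pics/side0.png

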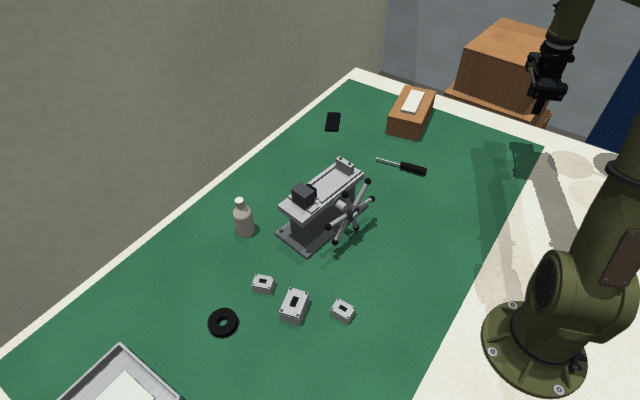

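View pics/top0.png

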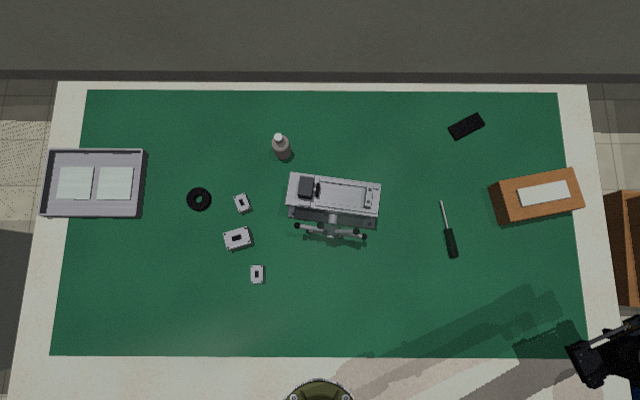

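The side and top views show three housings. The largest is the middle one, at top (237,238) and side (294,305). The fixture is at top (333,195), with its jaw on the left (+y) and its stop on the right. Next I enlarge both views to measure.

```bash
cat > h.py <<'E'
import numpy as np, cv2
from scipy.spatial.transform import Rotation as R
C={"side":dict(f=405.2953,c=(316.6663,202.3919),t=np.array([.156,.5883,.9055]),r=R.from_rotvec([.3213,-.9265,-2.376])),
"top":dict(f=381.137,c=(325.2961,197.8848),t=np.array([.3865,-.0117,1.122]),r=R.from_rotvec([.16,-.161,-1.5598]))}
def proj(n,P):
    k=C[n]; q=k["r"].inv().apply(np.atleast_2d(P)-k["t"])
    return np.c_[k["c"][0]-k["f"]*q[:,0]/q[:,2], k["c"][1]+k["f"]*q[:,1]/q[:,2]]
def ray(n,p):
    k=C[n]; return k["r"].apply([(p[0]-k["c"][0])/k["f"],-(p[1]-k["c"][1])/k["f"],-1])
def atz(n,p,z):
    d=ray(n,p); t=C[n]["t"]; return t+d*(z-t[2])/d[2]
def tri(ps,pt):
    a,b=ray("side",ps),ray("top",pt); A=C["side"]["t"];B=C["top"]["t"]
    s=np.linalg.lstsq(np.c_[a,-b],B-A,rcond=None)[0]; p,q=A+a*s[0],B+b*s[1]
    return (p+q)/2,np.linalg.norm(p-q)
def crop(img,x0,y0,w,h,s):
    o=cv2.resize(img[y0:y0+h,x0:x0+w],None,fx=s,fy=s,interpolation=cv2.INTER_CUBIC)
    for x in range((x0+9)//10*10,x0+w,10):
        cv2.line(o,((x-x0)*s,0),((x-x0)*s,6),(0,0,255),1)
        if x%20==0: cv2.putText(o,str(x),((x-x0)*s-10,18),0,.4,(0,255,255),1)
    for y in range((y0+9)//10*10,y0+h,10):
        cv2.line(o,(0,(y-y0)*s),(6,(y-y0)*s),(0,0,255),1)
        if y%20==0: cv2.putText(o,str(y),(8,(y-y0)*s+4),0,.4,(0,255,255),1)
    return o
E
python3 - <<'E'
from h import *
t=cv2.imread("pics/top0.png");s=cv2.imread("pics/side0.png")
cv2.imwrite("pics/tc.png",crop(t,220,165,170,85,4)[:, :])
cv2.imwrite("pics/sc.png",crop(s,245,150,135,180,4)[:600*4, :][:, :] if 0 else cv2.resize(crop(s,245,150,135,180,4),(450,600)))
cv2.imwrite("pics/sc.png",crop(s,250,150,130,100,6))
cv2.imwrite("pics/sh.png",np.hstack([crop(s,270,275,50,55,8),crop(t,215,215,45,55,8)]))
E
```

```text
(no output)
```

View pics/tc.png

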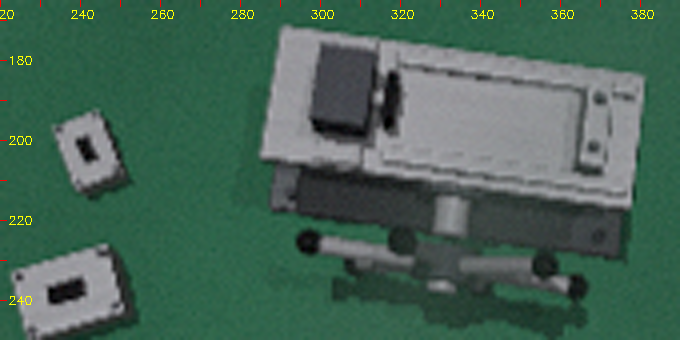

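View pics/sc.png

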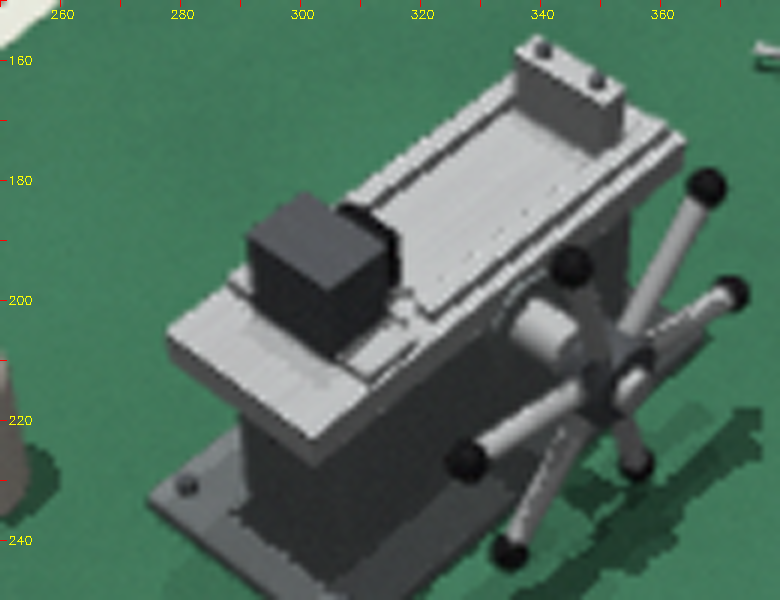

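View pics/sh.png

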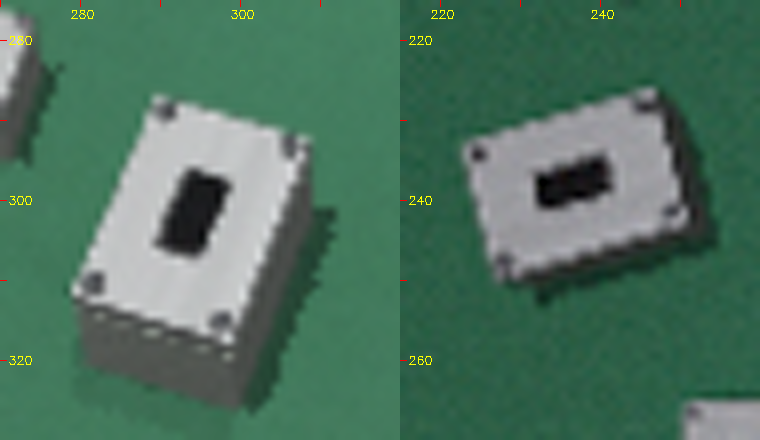

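The crops give the housing top corners, bed, jaw, stop and ball pixels in both views. I'll fit poses to all of them together.

```bash
cat > fit.py <<'E'
from h import *
from scipy.optimize import least_squares
hs=[(279.4,311.5),(289.4,287.1),(309,292.5),(299.75,317.75)];ht=[(222.9,233.1),(246.9,226),(251.25,243.75),(227.5,250)]
P=[]
for a,b in zip(hs,ht): p,e=tri(a,b);P.append(p);print("H",p.round(4),round(e,4))
P=np.array(P);print("mean",P.mean(0).round(4),"long",np.linalg.norm(P[0]-P[1]),np.linalg.norm(P[3]-P[2]),"short",np.linalg.norm(P[1]-P[2]),np.linalg.norm(P[0]-P[3]))
def hres(p,out=False):
    c,s=np.cos(p[2]),np.sin(p[2]);L=np.array([(.025,.035),(.025,-.035),(-.025,-.035),(-.025,.035)])
    W=np.c_[p[0]+c*L[:,0]-s*L[:,1],p[1]+s*L[:,0]+c*L[:,1],np.full(4,p[3])]
    return np.r_[(proj("side",W)-hs).ravel(),(proj("top",W)-ht).ravel()]
r=least_squares(hres,[*P.mean(0)[:2],0,.045]);print("housing x y yaw ztop",r.x.round(4),"rms",np.sqrt(np.mean(r.fun**2)))
# fixture params x,y,yaw,zbed, jawy, stopy
F=[("top",(45,130),0,(290.5,171.25)),("top",(45,-115),0,(380.75,183.25)),("top",(-45,-115),0,(377.5,216.25)),("top",(-45,130),0,(285.5,204.25)),
("side",(45,130),0,(277.8,205)),("side",(-45,130),0,(302,223.3)),("side",(-45,-115),0,(364.2,173.3)),
("top",(25,"jb"),48,(300.5,175.5)),("top",(25,"jf"),48,(315,177.5)),("top",(-25,"jf"),48,(312,196.25)),
("side",(25,"jf"),48,(300.8,182)),("side",(25,"jb"),48,(291.2,189.5)),("side",(-25,"jb"),48,(305,198.3)),("side",(-25,"jf"),48,(314.7,190.8)),
("side",(27,"s"),36,(335.8,159.2)),("side",(-27,"s"),36,(350.8,167.2)),("side",(-27,"s"),0,(349.7,176.2)),("side",(27,"s"),0,(335.8,165.8)),("side",(27,"sb"),36,(339.5,156.2)),("side",(-27,"sb"),36,(354.2,165.3)),
("top",(27,"s"),36,(365.5,185.5)),("top",(-27,"s"),36,(364.25,206.25))]
bs=np.array([(367.7,181.2),(345.3,194.5),(372.2,198.8),(327.8,227),(335,242),(356,227.2)])
bt=np.array([(297,225.25),(320.5,225),(356.25,231.25),(364,236.75),(308.75,231.25),(340.75,236)])
def balls(p):
    a=(60-p[4])/20+np.arange(6)*np.pi/3
    return np.c_[np.full(6,-95),-92*np.sin(a),-140+110+92*np.cos(a)+0*a]
def W(p,l):
    l=np.atleast_2d(l)/1e3;c,s=np.cos(p[2]),np.sin(p[2])
    return np.c_[p[0]+c*l[:,0]-s*l[:,1],p[1]+s*l[:,0]+c*l[:,1],p[3]+l[:,2]]
def fres(p):
    o=[]
    for n,(x,y),z,uv in F:
        y={"jb":p[4]+52,"jf":p[4]+16,"s":p[5],"sb":p[5]-16}.get(y,y)
        o+=list((proj(n,W(p,(x,y,z)))[0]-uv))
    B=W(p,balls(p))
    for n,m in(("side",bs),("top",bt)):
        q=proj(n,B);d=q[:,None]-m[None];k=np.argmin((d**2).sum(2),0);o+=list(np.clip(d[k,range(6)],-4,4).ravel())
    return np.array(o)
best=min((least_squares(fres,[.43,-.03,y,.14,j,-75],x_scale=[.1,.1,.1,.1,10,10],loss="soft_l1") for j in(42,46,50,54,58) for y in(-.2,0,.1)),key=lambda r:r.cost)
p=best.x;print("fix",p.round(4),"angle",(60-p[4])/20,"rms",np.sqrt(np.mean(best.fun**2)));print(fres(p).reshape(-1,2).round(1).tolist())
np.save("fix.npy",p);print("hub",W(p,(-95,0,-30)).round(4));print("balls",W(p,balls(p)).round(3).tolist())
E
python3 fit.py
python3 - <<'E'
from h import *
print([atz("top",q,z).round(3).tolist() for q,z in[((281,150),.1),((446,230),.02),((199,199),.01),((242,203),.03),((257,274),.03)]])
E
```

```text
H [0.5058 0.2773 0.0442] 0.0019
H [0.5276 0.2113 0.0411] 0.0003
H [0.4778 0.1966 0.0434] 0.0014
H [0.4583 0.2619 0.0424] 0.0023
mean [0.4924 0.2368 0.0428] long 0.06956044348763123 0.06821518187187135 short 0.051959979269740664 0.04996175753573556
housing x y yaw ztop [0.4923 0.2367 0.3037 0.0427] rms 0.3356672725954658
fix [ 5.99700e-01 -4.13000e-02 -1.34800e-01  1.38400e-01  4.52494e+01
 -7.45379e+01] angle 0.7375295073159027 rms 0.5738221573275368
[[0.0, 0.4], [0.9, 0.8], [0.4, 1.0], [-0.4, 0.1], [-0.7, -0.1], [-0.1, -0.3], [0.1, -0.4], [-0.1, 0.3], [-0.6, 0.2], [-0.5, 0.5], [-0.2, -0.6], [-0.8, -0.7], [-0.3, 0.3], [0.1, 0.0], [-0.5, -0.6], [-0.4, 0.4], [0.2, 1.2], [-0.7, 2.6], [-0.3, -0.4], [0.1, -0.7], [1.7, -0.2], [0.5, -0.4], [-0.2, 0.2], [-0.3, 0.2], [-0.7, 0.1], [-0.0, 0.0], [-0.2, -0.1], [-0.1, 0.2], [0.6, 0.5], [0.1, 0.6], [0.2, 0.4], [0.1, 0.1], [0.7, -0.1], [-0.3, 0.3]]
hub [[ 0.5056 -0.0286  0.1084]]
balls [[0.497, -0.09, 0.177], [0.494, -0.118, 0.089], [0.502, -0.056, 0.021], [0.514, 0.033, 0.04], [0.518, 0.061, 0.128], [0.509, -0.001, 0.196]]
[[0.735, 0.113, 0.1], [0.522, -0.363, 0.02], [0.612, 0.364, 0.01], [0.597, 0.231, 0.03], [0.394, 0.179, 0.03]]
```

The fit agrees to about 0.5 px:

| Item | Measured |
|---|---|
| Housing size | 70×50 mm |
| Housing top height | 43 mm |
| Bed height | 138 mm |
| Stop face | nest y about -74.5 mm |
| Wheel angle | about 0.74 rad |

The two heights are a consistent 2 mm low. Next I plan the approach.

```bash
cat > plan.py <<'E'
import numpy as np
from scipy.spatial.transform import Rotation as R
from bench import ctrl
def Rt(yaw): # tool y at world yaw, pointing down
    y=np.array([np.cos(yaw),np.sin(yaw),0]);z=np.array([0,0,-1.]);return R.from_matrix(np.c_[np.cross(y,z),y,z])
NP=(.5997,-.0413,-.1348,.140)
def nest(x,y,z):  # nest mm -> world m
    c,s=np.cos(NP[2]),np.sin(NP[2]);return np.array([NP[0]+(c*x-s*y)/1e3,NP[1]+(s*x+c*y)/1e3,NP[3]+z/1e3])
def tonest(p):
    d=np.array(p)-[NP[0],NP[1],NP[3]];c,s=np.cos(NP[2]),np.sin(NP[2]);return np.array([c*d[0]+s*d[1],-s*d[0]+c*d[1],d[2]])*1e3
def show(targets,cmd=None):
    """targets: (world pos, yaw) chain; each printed relative to the former (first: measured or cmd)"""
    s=ctrl.get_state();p,r=(np.array(s["position"]),R.from_rotvec(s["tool_rot"])) if cmd is None else (np.array(cmd[0]),Rt(cmd[1]))
    for q,yaw in targets:
        d=r.inv().apply(np.array(q)-p);w=(r.inv()*Rt(yaw)).as_rotvec()
        print("->",np.round(q,4),"units",(d/.3).round(3).tolist(),(w/np.radians(60)).round(3).tolist(),"mm",round(np.linalg.norm(d)*1e3),"deg",round(np.degrees(np.linalg.norm(w))))
        p,r=np.array(q),Rt(yaw)
E
python3 - <<'E'
from plan import *
d=np.radians
show([((.46,-.37,.36),d(-40)),((.57,-.09,.36),d(-8)),((.51,.19,.25),.3037),((.4923,.2367,.1),.3037),((.4923,.2367,.014),.3037)])
E
```

```text
-> [ 0.46 -0.37  0.36] units [0.945, -0.439, -0.59] [-0.002, -0.0, -0.458] mm 359 deg 27
-> [ 0.57 -0.09  0.36] units [0.951, -0.319, 0.0] [0.0, 0.0, -0.533] mm 301 deg 32
-> [0.51 0.19 0.25] units [0.896, -0.328, 0.367] [0.0, 0.0, -0.423] mm 307 deg 25
-> [0.4923 0.2367 0.1   ] units [0.166, -0.01, 0.5] [0.0, 0.0, 0.0] mm 158 deg 0
-> [0.4923 0.2367 0.014 ] units [0.0, 0.0, 0.287] [0.0, 0.0, 0.0] mm 86 deg 0
```

Emit:
jog_arm(moves=[0.1,-0.05,-0.2,0,0,-0.05,1,0.25,-0.1,-0.35,0,0,-0.12,1,0.4,-0.18,-0.45,0,0,-0.2,1,0.56,-0.26,-0.53,0,0,-0.28,1,0.74,-0.34,-0.59,0,0,-0.36,1,0.9,-0.42,-0.59,0,0,-0.43,1,0.945,-0.439,-0.59,0,0,-0.458,1,0.945,-0.439,-0.59,0,0,-0.458,1])

```text
time: 1.1
position: [0.4605, -0.3698, 0.3603]
tool_rot: [-2.846, -1.329, 0.001]
ft_force: [-0.8, -1.6, 0.1]
grip_width: 0.997
grip_force: 0.0
```

Emit:
jog_arm(moves=[0.15,-0.05,0,0,0,-0.08,1,0.33,-0.11,0,0,0,-0.18,1,0.52,-0.17,0,0,0,-0.28,1,0.7,-0.23,0,0,0,-0.38,1,0.86,-0.29,0,0,0,-0.47,1,0.951,-0.319,0,0,0,-0.533,1,0.951,-0.319,0,0,0,-0.533,1,0.951,-0.319,0,0,0,-0.533,1])

```text
time: 2.1
position: [0.57, -0.0936, 0.3604]
tool_rot: [2.376, 2.054, -0.003]
ft_force: [0.0, 0.1, -0.4]
grip_width: 0.994
grip_force: 0.0
```

Emit:
jog_arm(moves=[0.15,-0.05,0,0,0,-0.08,1,0.33,-0.12,0.04,0,0,-0.16,1,0.5,-0.18,0.12,0,0,-0.24,1,0.67,-0.25,0.22,0,0,-0.32,1,0.82,-0.3,0.32,0,0,-0.4,1,0.896,-0.328,0.367,0,0,-0.423,1,0.896,-0.328,0.367,0,0,-0.423,1,0.896,-0.328,0.367,0,0,-0.423,1])

```text
time: 3.1
position: [0.5122, 0.1871, 0.2517]
tool_rot: [1.866, 2.525, 0.0]
ft_force: [0.1, 0.0, 1.0]
grip_width: 1.0
grip_force: 0.0
```

```bash
python3 -c "
from plan import *
s=ctrl.get_state();print(s['time'],s['position'],np.round(s['joint_positions'],2),s['ft_force'])
show([((.4923,.2367,.1),.3037),((.4923,.2367,.014),.3037)])"
```

```text
3.1 [0.51224492 0.18707352 0.25169852] [ 0.32  0.13 -0.78  1.59  0.09  1.47 -0.17] [0.05845073 0.03322953 0.95465154]
-> [0.4923 0.2367 0.1   ] units [0.178, -0.016, 0.505] [0.001, 0.001, -0.005] mm 161 deg 0
-> [0.4923 0.2367 0.014 ] units [0.0, 0.0, 0.287] [0.0, 0.0, 0.0] mm 86 deg 0
```

Emit:
jog_arm(moves=[0.08,-0.005,0.15,0,0,0,1,0.16,-0.01,0.33,0,0,0,1,0.166,-0.01,0.5,0,0,0,1,0.166,-0.01,0.62,0,0,0,1,0.166,-0.01,0.72,0,0,0,1,0.166,-0.01,0.77,0,0,0,1,0.166,-0.01,0.787,0,0,0,1,0.166,-0.01,0.787,0,0,0,1], newtons=30)

```text
time: 4.1
position: [0.4939, 0.2361, 0.0155]
tool_rot: [1.862, 2.529, 0.001]
ft_force: [0.6, 0.0, 0.3]
grip_width: 0.998
grip_force: 0.0
```

Emit:
jog_arm(moves=[0,0,0,0,0,0,-1,0,0,0,0,0,0,-1,0,0,0,0,0,0,-1,0,0,0,0,0,0,-1,0,0,0,0,0,0,-1,0,0,0,0,0,0,-1,0,0,0,0,0,0,-1,0,0,0,0,0,0,-1], newtons=30)

```text
time: 5.1
position: [0.4928, 0.2363, 0.0146]
tool_rot: [1.861, 2.531, -0.0]
ft_force: [-0.4, 0.8, 1.0]
grip_width: 0.173
grip_force: 0.0
```

```bash
python3 -c "
from plan import *
s=ctrl.get_state();print(s['position'],tonest(s['position']))
C=((.4923,.2367,.014),.3037)
show([((.4923,.2367,.26),.3037),((.56,.05,.29),-.06),(nest(0,-28,100),-.1348),(nest(0,-28,22),-.1348)],C)"
```

```text
[0.49283503 0.23625766 0.01459298] [-143.19708162  260.67790592 -125.40701961]
-> [0.4923 0.2367 0.26  ] units [0.0, 0.0, -0.82] [0.0, 0.0, 0.0] mm 246 deg 0
-> [0.56 0.05 0.29] units [-0.661, 0.029, -0.1] [0.0, 0.0, 0.347] mm 201 deg 21
-> [ 0.5959 -0.069   0.24  ] units [-0.389, 0.143, 0.167] [0.0, 0.0, 0.071] mm 134 deg 4
-> [ 0.5959 -0.069   0.162 ] units [0.0, 0.0, 0.26] [0.0, 0.0, 0.0] mm 78 deg 0
```

The fingers shut to 15 mm without meeting the housing, which is 50 mm wide. I'll look before doing anything else.

Run:
```python
from h import *
from bench import ctrl
o=[]
for n,(x,y) in(("side",(240,225)),("top",(190,190))):
    i=ctrl.get_image(n)["pixels"][:,:,::-1];cv2.imwrite(f"pics/{n}1.png",i);o.append(crop(np.ascontiguousarray(i),x,y,100,120,4))
cv2.imwrite("pics/c1.png",np.hstack(o));s=ctrl.get_state();print(s["grip_width"],s["grip_force"],proj("top",[s["position"]]),proj("side",[s["position"]]))
```

```text
0.08229311298213862 0.0 [[239.58819836 239.10217581]] [[294.95165399 307.4411153 ]]
```

View pics/c1.png

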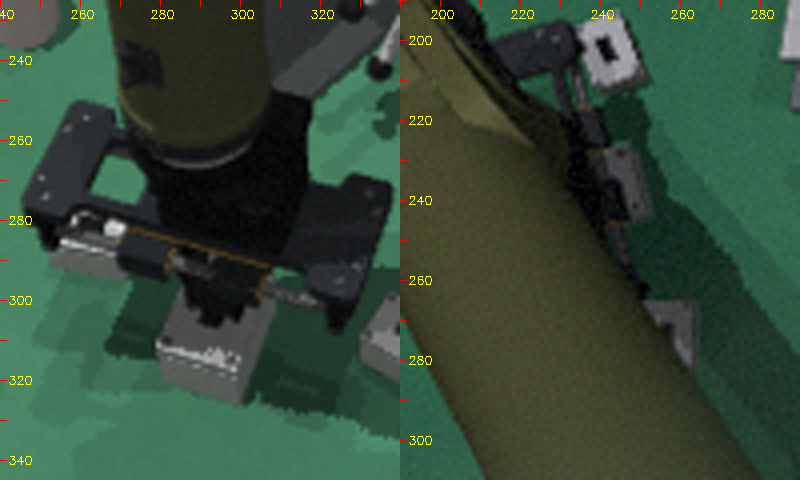

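```bash
python3 - <<'E'
from h import *
print("start tip",proj("side",[[.249,-.6,.183],[.249,-.6,.253]]),proj("top",[[.249,-.6,.183],[.249,-.6,.253]]))
print("now side",proj("side",[[.4928,.2363,z] for z in(.0146,.03,.045,.06,.085,.115)]).round(1).tolist())
E
python3 - <<'E'
import cv2,numpy as np
from h import crop
a=crop(cv2.imread("pics/side0.png"),500,30,90,100,4);b=crop(cv2.imread("pics/side1.png"),255,260,70,70,6)
o=np.zeros((420,800,3),np.uint8);o[:400,:360]=a;o[:420,370:790]=b;cv2.imwrite("pics/c2.png",o)
E
```

```text
start tip [[526.6610116  114.99683999]
 [535.46755087  94.55408083]] [[576.0380621  338.25201392]
 [596.95677052 343.35676782]]
now side [[294.9, 307.5], [294.6, 304.3], [294.2, 301.2], [293.8, 297.9], [293.2, 292.4], [292.4, 285.4]]
```

View pics/c2.png

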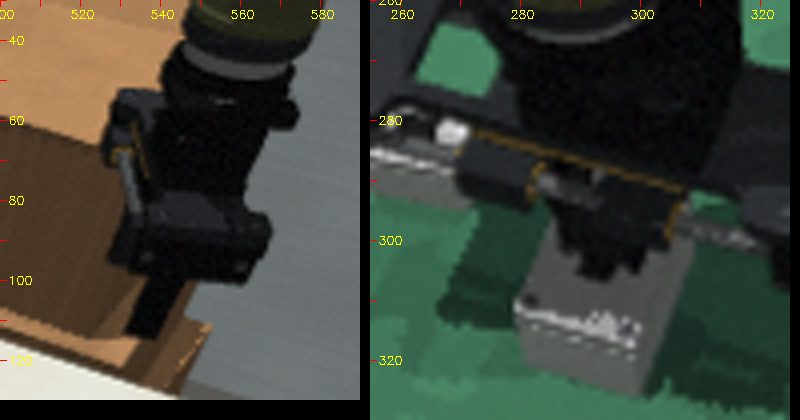

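Run:
```python
from h import *
from plan import Rt
P=np.array([.249,-.6,.183]);r=R.from_rotvec([-3.079,-.613,.001])
for n in("side","top"):
    print(n,"start open tips (near,far)",proj(n,P+r.apply([[0,-.05,0],[0,.05,0]])).round(1).tolist(),"body",proj(n,P+r.apply([[sx*.0375,sy*.095,-.07] for sx in(-1,1) for sy in(-1,1)])).round(1).tolist())
P=np.array([.4928,.2363,.0146]);r=R.from_rotvec([1.861,2.531,0])
for dz in(0,.03,.045):
    print(dz,"now tips",proj("side",P+[0,0,dz]+r.apply([[s*.0095,t*.015,0] for s in(-1,1) for t in(-1,1)])).round(1).tolist(),"body",proj("side",P+[0,0,dz]+r.apply([[sx*.0375,sy*.095,-.07] for sx in(-1,1) for sy in(-1,1)])).round(1).tolist())
from bench import ctrl; s=ctrl.get_state();print({k:np.round(v,3).tolist() for k,v in s.items()})
```

```text
side start open tips (near,far) [[528.6, 124.8], [524.8, 105.7]] body [[554.8, 115.0], [544.6, 78.9], [525.4, 111.7], [518.3, 76.4]]
top start open tips (near,far) [[557.3, 346.8], [594.6, 329.8]] body [[567.2, 378.5], [644.1, 342.7], [549.9, 344.0], [625.8, 309.3]]
0 now tips [[302.1, 305.8], [290.5, 302.4], [299.4, 312.6], [287.8, 309.1]] body [[337.6, 289.9], [261.7, 268.8], [327.9, 318.6], [248.6, 295.1]]
0.03 now tips [[301.5, 299.5], [289.7, 296.1], [298.8, 306.5], [286.9, 302.9]] body [[337.8, 282.9], [260.2, 261.6], [327.9, 312.0], [246.7, 288.2]]
0.045 now tips [[301.2, 296.3], [289.3, 292.9], [298.5, 303.3], [286.4, 299.7]] body [[338.0, 279.3], [259.5, 257.9], [328.0, 308.5], [245.7, 284.7]]
{'time': 5.2, 'joint_positions': [0.176, 0.35, -0.774, 1.875, 0.284, 1.03, -0.413], 'qd': [-0.001, 0.001, -0.0, -0.001, -0.001, 0.001, -0.002], 'joint_torque': [-0.0, -37.203, -7.081, -26.274, -0.062, 0.005, -0.0], 'position': [0.493, 0.236, 0.015], 'tool_rot': [1.861, 2.531, -0.0], 'ft_force': [0.169, 0.076, -0.188], 'torque': [-0.01, -0.114, 0.05], 'grip_force': 0.0, 'grip_width': 0.082}
```

The picture shows the fingers shut just above the housing, and the housing hasn't moved. In both views the gripper sits about 40 mm higher than its reported z, at the start and now. I take this as a z offset in the reported TCP, with x and y fine. I'll reopen, go about 35 mm lower while watching the force, and grip again.

Emit:
jog_arm(moves=[0,0,0,0,0,0,1,0,0,0,0,0,0,1,0,0,0,0,0,0,1,0,0,0,0,0,0,1,0,0,0,0,0,0,1,0,0,0,0,0,0,1,0,0,0,0,0,0,1,0,0,0,0,0,0,1])

```text
time: 6.2
position: [0.4928, 0.2362, 0.0146]
tool_rot: [1.861, 2.531, -0.0]
ft_force: [0.9, 0.3, -0.5]
grip_width: 0.91
grip_force: 0.0
```

Emit:
jog_arm(moves=[0,0,0,0,0,0,1,0,0,0,0,0,0,1,0,0,0.01,0,0,0,1,0,0,0.03,0,0,0,1,0,0,0.05,0,0,0,1,0,0,0.065,0,0,0,1,0,0,0.075,0,0,0,1,0,0,0.08,0,0,0,1])

```text
time: 7.2
position: [0.4927, 0.2362, -0.0097]
tool_rot: [-1.861, -2.531, 0.0]
ft_force: [-0.0, -0.4, 0.1]
grip_width: 0.999
grip_force: 0.0
```

Emit:
jog_arm(moves=[0,0,0.005,0,0,0,1,0,0,0.01,0,0,0,1,0,0,0.015,0,0,0,1,0,0,0.02,0,0,0,1,0,0,0.025,0,0,0,1,0,0,0.03,0,0,0,1,0,0,0.035,0,0,0,1,0,0,0.035,0,0,0,1])

```text
time: 8.2
position: [0.4927, 0.2362, -0.02]
tool_rot: [-1.861, -2.531, 0.0]
ft_force: [0.1, -0.1, -0.4]
grip_width: 0.999
grip_force: 0.0
```

Emit:
jog_arm(moves=[0,0,0,0,0,0,-1,0,0,0,0,0,0,-1,0,0,0,0,0,0,-1,0,0,0,0,0,0,-1,0,0,0,0,0,0,-1,0,0,0,0,0,0,-1,0,0,0,0,0,0,-1,0,0,0,0,0,0,-1], newtons=30)

```text
time: 9.2
position: [0.4931, 0.2363, -0.0198]
tool_rot: [1.861, 2.531, 0.001]
ft_force: [1.1, -0.1, 0.4]
grip_width: 0.574
grip_force: 30.0
```

Gripped at 50 mm width. Next I lift it and carry it to hover over the bed.

```bash
python3 -c "
from plan import *
C=((.4923,.2367,-.0205),.3037)
show([((.4923,.2367,.24),.3037),((.56,.05,.26),-.06),(nest(0,-28,20),-.1348)],C)"
```

```text
-> [0.4923 0.2367 0.24  ] units [0.0, 0.0, -0.868] [0.0, 0.0, 0.0] mm 260 deg 0
-> [0.56 0.05 0.26] units [-0.661, 0.029, -0.067] [0.0, 0.0, 0.347] mm 200 deg 21
-> [ 0.5959 -0.069   0.16  ] units [-0.389, 0.143, 0.333] [0.0, 0.0, 0.071] mm 160 deg 4
```

Emit:
jog_arm(moves=[0,0,-0.06,0,0,0,-1,0,0,-0.2,0,0,0,-1,0,0,-0.38,0,0,0,-1,0,0,-0.56,0,0,0,-1,0,0,-0.72,0,0,0,-1,0,0,-0.83,0,0,0,-1,0,0,-0.868,0,0,0,-1,0,0,-0.868,0,0,0,-1])

```text
time: 10.2
position: [0.4925, 0.2362, 0.2405]
tool_rot: [1.861, 2.531, -0.001]
ft_force: [-0.8, -0.7, -3.0]
grip_width: 0.571
grip_force: 30.0
```

Emit:
jog_arm(moves=[-0.06,0,-0.01,0,0,0.03,-1,-0.18,0.01,-0.02,0,0,0.09,-1,-0.32,0.02,-0.04,0,0,0.16,-1,-0.46,0.02,-0.05,0,0,0.24,-1,-0.58,0.025,-0.06,0,0,0.3,-1,-0.64,0.028,-0.067,0,0,0.335,-1,-0.661,0.029,-0.067,0,0,0.347,-1,-0.661,0.029,-0.067,0,0,0.347,-1])

```text
time: 11.2
position: [0.56, 0.0508, 0.2604]
tool_rot: [-2.285, -2.154, -0.0]
ft_force: [-0.3, 0.4, -1.9]
grip_width: 0.575
grip_force: 30.0
```

Emit:
jog_arm(moves=[-0.06,0.02,0,0,0,0.01,-1,-0.16,0.06,0,0,0,0.03,-1,-0.28,0.1,0,0,0,0.05,-1,-0.36,0.135,0.05,0,0,0.068,-1,-0.389,0.143,0.15,0,0,0.071,-1,-0.389,0.143,0.25,0,0,0.071,-1,-0.389,0.143,0.31,0,0,0.071,-1,-0.389,0.143,0.333,0,0,0.071,-1])

```text
time: 12.2
position: [0.5954, -0.07, 0.1591]
tool_rot: [-2.365, -2.065, 0.002]
ft_force: [-0.3, 0.2, -3.2]
grip_width: 0.572
grip_force: 30.0
```

Run:
```python
from h import *
from plan import *
o=[]
for n,(x,y) in(("side",(270,145)),("top",(280,160))):
    i=ctrl.get_image(n)["pixels"][:,:,::-1];cv2.imwrite(f"pics/{n}2.png",i);o.append(crop(np.ascontiguousarray(i),x,y,100,90,4))
cv2.imwrite("pics/c3.png",cv2.resize(np.hstack(o),None,fx=1,fy=1));s=ctrl.get_state();print(s["time"],s["grip_width"],s["grip_force"],s["ft_force"],s["position"],tonest(s["position"]),s["tool_rot"])
```

```text
12.3 0.5729249995571116 29.99984387308359 [ 0.50432976 -0.54699339 -2.0854556 ] [ 0.59597352 -0.06958564  0.16031466] [  0.10869435 -28.52985327  20.3146557 ] [-2.36575539e+00 -2.06621339e+00  4.86479479e-04]
```

View pics/c3.png

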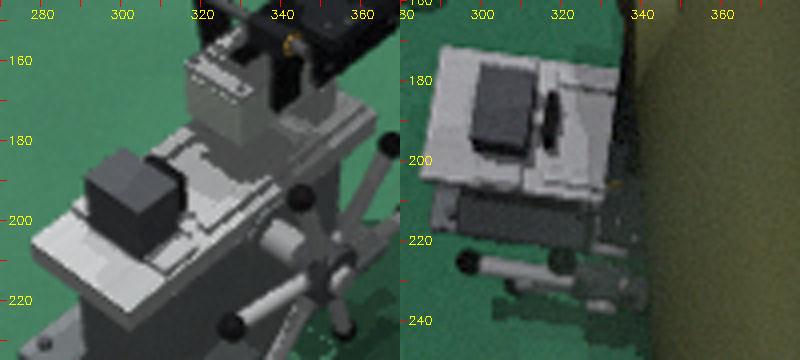

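The picture shows the housing held over the bed between the stop and the jaw. Its near face corners are at side (316.8,160.5), (316.8,173.8), (330,182) and (330.8,169.5), which I compare with prediction.

Run:
```python
from h import *
from plan import *
P=np.array([.59597,-.06959,.1801]);r=Rt(-.1348)
g=proj("side",[P+r.apply([.035,sx*.025,-z]) for sx,z in((1,.045),(1,0),(-1,0),(-1,.045))]);print(g.round(1).tolist())
m=np.array([(316.75,160.5),(316.75,173.75),(330,182),(330.75,169.5)]);print((m-g).round(1).tolist())
c=proj("side",[P,P+r.apply([.001,0,0]),P+r.apply([0,.001,0]),P+[0,0,.001]]);print("px/mm  y,x,z",(c[1:]-c[0]).round(2).tolist())
show([((P+[0,0,0]),-.1348)],((.5959,-.069,.16),-.1348))
```

```text
[[315.0, 159.4], [315.4, 172.4], [329.5, 181.3], [329.6, 168.3]]
[[1.7, 1.1], [1.4, 1.4], [0.5, 0.7], [1.1, 1.2]]
px/mm  y,x,z [[-0.25, 0.19], [-0.28, -0.17], [0.0, -0.28]]
-> [ 0.596  -0.0696  0.1801] units [-0.002, 0.0, -0.067] [0.0, 0.0, 0.0] mm 20 deg 0
```

The residual suggests the housing is 2–3 mm towards -x. I'll shift it +1.8 mm and lower it while feeling for the rails.

Emit:
jog_arm(moves=[0,0.003,0,0,0,0,-1,0,0.006,0.01,0,0,0,-1,0,0.006,0.02,0,0,0,-1,0,0.006,0.03,0,0,0,-1,0,0.006,0.037,0,0,0,-1,0,0.006,0.042,0,0,0,-1,0,0.006,0.047,0,0,0,-1,0,0.006,0.051,0,0,0,-1])

```text
time: 13.3
position: [0.5978, -0.0698, 0.1454]
tool_rot: [2.366, 2.067, -0.0]
ft_force: [-0.5, -0.8, -1.7]
grip_width: 0.571
grip_force: 30.0
```

Emit:
jog_arm(moves=[0,0,0.01,0,0,0,-1,0,0,0.025,0,0,0,-1,0,0,0.04,0,0,0,-1,0,0,0.046,0,0,0,-1,0,0,0.052,0,0,0,-1,0,0,0.058,0,0,0,-1,0,0,0.064,0,0,0,-1,0,0,0.067,0,0,0,-1])

```text
time: 14.3
position: [0.5978, -0.0698, 0.1252]
tool_rot: [-2.366, -2.067, 0.0]
ft_force: [-0.8, -0.2, -3.5]
grip_width: 0.576
grip_force: 30.0
```

Emit:
jog_arm(moves=[0,0,0.002,0,0,0,-1,0,0,0.005,0,0,0,-1,0,0,0.008,0,0,0,-1,0,0,0.01,0,0,0,-1,0,0,0.012,0,0,0,-1,0,0,0.014,0,0,0,-1,0,0,0.015,0,0,0,-1,0,0,0.015,0,0,0,-1])

```text
time: 15.3
position: [0.5978, -0.0698, 0.1208]
tool_rot: [2.366, 2.067, -0.0]
ft_force: [0.5, 0.2, -3.0]
grip_width: 0.57
grip_force: 30.0
```

Emit:
jog_arm(moves=[0,0,0.001,0,0,0,-1,0,0,0.002,0,0,0,-1,0,0,0.003,0,0,0,-1,0,0,0.004,0,0,0,-1,0,0,0.005,0,0,0,-1,0,0,0.006,0,0,0,-1,0,0,0.007,0,0,0,-1,0,0,0.007,0,0,0,-1])

```text
time: 16.3
position: [0.5978, -0.0698, 0.1202]
tool_rot: [2.366, 2.066, -0.0]
ft_force: [-4.1, -0.1, 7.5]
grip_width: 0.571
grip_force: 30.0
```

It meets the bed at z 0.1203, so it sits between the rails and not on them. I release it and rise.

Emit:
jog_arm(moves=[0,0,-0.004,0,0,0,0.6,0,0,-0.004,0,0,0,0.6,0,0,-0.004,0,0,0,0.6,0,0,-0.004,0,0,0,0.6,0,0,-0.1,0,0,0,0.6,0,0,-0.25,0,0,0,0.6,0,0,-0.3,0,0,0,0.6,0,0,-0.3,0,0,0,0.6])

```text
time: 17.3
position: [0.5984, -0.0697, 0.2094]
tool_rot: [2.365, 2.066, 0.002]
ft_force: [0.7, -0.5, -0.2]
grip_width: 0.796
grip_force: 0.0
```

Run:
```python
from plan import *
s=ctrl.get_state();print(s["time"],s["ft_force"],s["grip_width"],tonest(s["position"]))
# approach pose for stroke A: ball at -17.7deg
for a in(-17.7,-45,0,10):
    print(a,"ball y,z",-92*np.sin(np.radians(a)),-30+92*np.cos(np.radians(a)))
```

```text
17.3 [ 0.71238043 -0.52475649 -0.2052564 ] 0.7963941313277375 [  2.52137569 -28.3317934   69.40223696]
-17.7 ball y,z 27.971041605145103 57.64485627532994
-45 ball y,z 65.05382386916237 35.05382386916237
0 ball y,z -0.0 62.0
10 ball y,z -15.97563234535759 60.602313277123145
```

Emit:
jog_arm(moves=[0.03,-0.04,-0.01,0,0,0,-1,0.1,-0.12,-0.01,0,0,0,-1,0.18,-0.21,-0.01,0,0,0,-1,0.25,-0.29,0,0,0,0,-1,0.287,-0.323,0,0,0,0,-1,0.287,-0.323,0,0,0,0,-1,0.287,-0.323,0,0,0,0,-1,0.287,-0.323,0,0,0,0,-1], newtons=30)

```text
time: 18.3
position: [0.5139, 0.0275, 0.2085]
tool_rot: [-2.368, -2.064, -0.0]
ft_force: [-0.2, 0.7, 0.5]
grip_width: 0.026
grip_force: 0.0
```

Emit:
jog_arm(moves=[0,0,0.02,0,0,0,-1,0,0,0.06,0,0,0,-1,0,0,0.11,0,0,0,-1,0,0,0.15,0,0,0,-1,0,0,0.19,0,0,0,-1,0,0,0.22,0,0,0,-1,0,0,0.237,0,0,0,-1,0,0,0.237,0,0,0,-1])

```text
time: 19.3
position: [0.5133, 0.0286, 0.1374]
tool_rot: [-2.366, -2.066, 0.0]
ft_force: [0.0, 0.1, 1.1]
grip_width: 0.008
grip_force: 0.0
```

Run:
```python
from plan import *
s=ctrl.get_state();print(s["time"],s["ft_force"],s["torque"],s["grip_width"],tonest(s["position"]))
```

```text
19.3 [0.00665917 0.12396939 1.09115472] [-0.00949106 -0.12926778  0.00946571] 0.008490453170243299 [-95.05587447  57.65869753  -2.60280094]
```

Emit:
jog_arm(moves=[-0.02,0,0,0,0,0,-1,-0.045,0,0,0,0,0,-1,-0.07,0,0,0,0,0,-1,-0.095,0,-0.005,0,0,0,-1,-0.12,0,-0.01,0,0,0,-1,-0.145,0,-0.015,0,0,0,-1,-0.17,0,-0.02,0,0,0,-1,-0.193,0,-0.025,0,0,0,-1])

```text
time: 20.3
position: [0.5066, -0.0259, 0.1451]
tool_rot: [-2.363, -2.068, -0.007]
ft_force: [4.1, 7.1, -4.9]
grip_width: 0.006
grip_force: 4.1
```

```bash
cat > ang.py <<'E'
from h import *
from plan import *
import sys
# estimate wheel angle from dark ball pixels: minimise mean brightness at projected ball centres
def angle(lo,hi):
    ims={n:cv2.GaussianBlur(cv2.cvtColor(ctrl.get_image(n)["pixels"],cv2.COLOR_RGB2GRAY),(3,3),0).astype(np.float32) for n in("side","top")}
    best=[]
    for a in np.arange(lo,hi,.005):
        t=a+np.arange(6)*np.pi/3;B=np.array([nest(-95,-92*np.sin(q),-32+92*np.cos(q)) for q in t])
        v=[cv2.remap(ims[n],(proj(n,B)[:,:1]-.5).astype(np.float32),(proj(n,B)[:,1:]-.5).astype(np.float32),1).ravel() for n in ims]
        best.append((sum(np.clip(x,0,110).sum() for x in v),a,*[x.astype(int).tolist() for x in v]))
    best.sort();return best[:3]
E
python3 - <<'E'
from ang import *
s=ctrl.get_state();print(s["time"],s["ft_force"],tonest(s["position"]))
f=R.from_euler("z",-NP[2]).apply(s["ft_force"]);print("nest F",f.round(2))
for b in angle(.6,1.75):print(b)
E
```

```text
20.3 [ 4.07174386  7.12626636 -4.86223627] [-94.37433095   2.73998392   5.06224073]
nest F [ 3.08  7.61 -4.86]
(np.float32(513.23926), np.float64(1.2800000000000007), [15, 65, 25, 27, 27, 35], [63, 65, 68, 24, 21, 73])
(np.float32(513.6074), np.float64(1.2750000000000006), [15, 66, 25, 27, 27, 33], [63, 64, 68, 24, 22, 74])
(np.float32(513.8281), np.float64(1.2700000000000005), [15, 67, 26, 26, 27, 32], [63, 64, 68, 25, 22, 74])
```

Emit:
jog_arm(moves=[0.02,0,0,0,0,0,-1,0.05,0,-0.1,0,0,0,-1,0.16,0,-0.16,0,0,0,-1,0.27,0,-0.16,0,0,0,-1,0.313,0,-0.13,0,0,0,-1,0.313,0,-0.03,0,0,0,-1,0.313,0,0.05,0,0,0,-1,0.313,0,0.075,0,0,0,-1])

```text
time: 21.4
position: [0.5165, 0.0627, 0.1203]
tool_rot: [-2.366, -2.064, 0.006]
ft_force: [-0.3, -0.3, 0.4]
grip_width: 0.01
grip_force: 0.0
```

Emit:
jog_arm(moves=[-0.04,0,0,0,0,0,-1,-0.08,0,0,0,0,0,-1,-0.12,0,-0.01,0,0,0,-1,-0.16,0,-0.025,0,0,0,-1,-0.2,0,-0.04,0,0,0,-1,-0.24,0,-0.055,0,0,0,-1,-0.28,0,-0.065,0,0,0,-1,-0.315,0,-0.075,0,0,0,-1])

```text
time: 22.4
position: [0.5067, -0.027, 0.1459]
tool_rot: [-2.364, -2.068, -0.008]
ft_force: [4.0, 8.2, -5.0]
grip_width: 0.006
grip_force: 4.1
```

Run:
```python
from ang import *
s=ctrl.get_state();print(s["time"],tonest(s["position"]))
f=R.from_euler("z",-NP[2]).apply(s["ft_force"]);print("nest F",f.round(2))
for b in angle(1.6,2.8):print(b)
print(tonest(ctrl.get_state()["position"]))
```

```text
22.4 [-94.12117756   1.64586358   5.92856761]
nest F [ 2.86  8.67 -5.03]
(np.float32(511.4131), np.float64(2.3349999999999844), [65, 25, 26, 28, 23, 18], [67, 69, 28, 23, 73, 62])
(np.float32(511.7588), np.float64(2.3299999999999845), [67, 24, 26, 28, 22, 18], [67, 69, 28, 23, 73, 62])
(np.float32(511.8916), np.float64(2.3399999999999843), [64, 25, 26, 28, 25, 18], [67, 69, 27, 23, 73, 62])
[-94.14719273   0.11278445   6.112291  ]
```

Emit:
jog_arm(moves=[0.02,0,0,0,0,0,-1,0.05,0,-0.1,0,0,0,-1,0.16,0,-0.16,0,0,0,-1,0.27,0,-0.16,0,0,0,-1,0.313,0,-0.13,0,0,0,-1,0.313,0,-0.03,0,0,0,-1,0.313,0,0.05,0,0,0,-1,0.313,0,0.075,0,0,0,-1])

```text
time: 23.5
position: [0.5166, 0.0621, 0.1204]
tool_rot: [-2.366, -2.064, 0.006]
ft_force: [-0.5, 0.2, 0.2]
grip_width: 0.006
grip_force: 0.0
```

Emit:
jog_arm(moves=[-0.04,0,0,0,0,0,-1,-0.08,0,0,0,0,0,-1,-0.11,0,-0.01,0,0,0,-1,-0.14,0,-0.025,0,0,0,-1,-0.165,0,-0.045,0,0,0,-1,-0.185,0,-0.06,0,0,0,-1,-0.2,0,-0.075,0,0,0,-1,-0.215,0,-0.08,0,0,0,-1])

```text
time: 24.5
position: [0.512, 0.0024, 0.1489]
tool_rot: [2.363, 2.068, 0.011]
ft_force: [4.0, 7.2, -0.3]
grip_width: 0.008
grip_force: 3.5
```

```bash
cat > feel.py <<'E'
from ang import *
from scipy.optimize import brentq
def feel():
    s=ctrl.get_state();p=tonest(s["position"]);f=R.from_euler("z",-NP[2]).apply(s["ft_force"])
    try:  # wheel angle from ball contact: ball centre y = finger y - 18.5
        a=-np.arcsin((p[1]-18.5)/92)
    except Exception: a=np.nan
    yc,zc=p[1]-9.5,32+92*np.cos(a)-2+(-30+30)-2  # contact rel. hub
    zc=92*np.cos(a)
    # force on tool f; on ball -f ; wheel torque closing = -(Fy_on_ball)*zc + Fz_on_ball*yc
    tau=(f[1]*zc-f[2]*yc)/1e3
    print("t",round(s["time"],2),"p",p.round(2),"F",f.round(1),"spoke deg",np.degrees(a).round(2),"pad y",round(60-20*(a+np.pi),2),"tau",round(tau,3),"simple",round(f[1]*zc/1e3,3))
E
python3 - <<'E'
from feel import *
feel()
for b in angle(2.6,3.5)[:2]:print(b)
feel()
E
```

```text
t 24.5 p [-92.82  31.51   8.85] F [ 3.   7.6 -0.3] spoke deg -8.13 pad y 0.0 tau 0.703 simple 0.696
(np.float32(530.6543), np.float64(2.929999999999993), [60, 15, 20, 9, 39, 44], [68, 69, 75, 71, 27, 28])
(np.float32(530.76855), np.float64(2.924999999999993), [60, 15, 21, 8, 39, 44], [67, 69, 75, 72, 27, 29])
t 24.6 p [-92.75  30.77   8.95] F [1.7 5.8 2.1] spoke deg -7.66 pad y -0.16 tau 0.487 simple 0.531
```

Emit:
jog_arm(moves=[-0.002,0,0,0,0,0,-1,-0.004,0,0,0,0,0,-1,-0.006,0,0,0,0,0,-1,-0.008,0,0,0,0,0,-1,-0.01,0,0,0,0,0,-1,-0.012,0,0,0,0,0,-1,-0.014,0,0,0,0,0,-1,-0.016,0,0,0,0,0,-1])

```text
time: 25.6
position: [0.5115, -0.0017, 0.1495]
tool_rot: [2.363, 2.068, 0.012]
ft_force: [1.7, 8.7, 5.6]
grip_width: 0.004
grip_force: 4.0
```

```bash
python3 -c "from feel import *;feel()"
```

```text
t 25.6 p [-92.7   27.42   9.49] F [0.5 8.9 5.6] spoke deg -5.56 pad y -0.89 tau 0.712 simple 0.812
```

Emit:
jog_arm(moves=[-0.002,0,0,0,0,0,-1,-0.004,0,0,0,0,0,-1,-0.006,0,0,0,0,0,-1,-0.008,0,0,0,0,0,-1,-0.01,0,0,0,0,0,-1,-0.012,0,0,0,0,0,-1,-0.014,0,0,0,0,0,-1,-0.016,0,0,0,0,0,-1])

```text
time: 26.6
position: [0.5108, -0.0064, 0.1497]
tool_rot: [2.363, 2.068, 0.012]
ft_force: [1.3, 7.9, 6.0]
grip_width: 0.001
grip_force: 4.0
```

```bash
python3 -c "from feel import *;feel()"
```

```text
t 26.6 p [-92.76  22.63   9.74] F [0.2 8.  6. ] spoke deg -2.57 pad y -1.93 tau 0.656 simple 0.734
```

Emit:
jog_arm(moves=[-0.002,0,0,0,0,0,-1,-0.004,0,0,0,0,0,-1,-0.006,0,0,0,0,0,-1,-0.008,0,0,0,0,0,-1,-0.01,0,0,0,0,0,-1,-0.012,0,0,0,0,0,-1,-0.014,0,0,0,0,0,-1,-0.016,0,0,0,0,0,-1])

```text
time: 27.6
position: [0.5101, -0.0114, 0.1496]
tool_rot: [2.363, 2.068, 0.011]
ft_force: [1.0, 7.1, 6.8]
grip_width: 0.01
grip_force: 3.8
```

```bash
python3 -c "from feel import *;feel()"
```

```text
t 27.6 p [-92.82  17.57   9.65] F [0.  7.1 6.8] spoke deg 0.58 pad y -3.03 tau 0.601 simple 0.656
```

Emit:
jog_arm(moves=[-0.001,0,0,0,0,0,-1,-0.002,0,0,0,0,0,-1,-0.003,0,0,0,0,0,-1,-0.005,0,0,0,0,0,-1,-0.006,0,0,0,0,0,-1,-0.007,0,0,0,0,0,-1,-0.009,0,0,0,0,0,-1,-0.01,0,0,0,0,0,-1])

```text
time: 28.6
position: [0.5096, -0.0145, 0.1496]
tool_rot: [2.363, 2.068, 0.011]
ft_force: [1.4, 7.0, 5.4]
grip_width: 0.007
grip_force: 3.7
```

```bash
python3 -c "from feel import *;feel()"
```

```text
t 28.6 p [-92.87  14.4    9.57] F [0.4 7.1 5.4] spoke deg 2.55 pad y -3.72 tau 0.628 simple 0.654
```

Emit:
jog_arm(moves=[-0.001,0,0,0,0,0,-1,-0.002,0,0,0,0,0,-1,-0.003,0,0,0,0,0,-1,-0.005,0,0,0,0,0,-1,-0.006,0,0,0,0,0,-1,-0.007,0,0,0,0,0,-1,-0.009,0,0,0,0,0,-1,-0.01,0,0,0,0,0,-1])

```text
time: 29.6
position: [0.5092, -0.0176, 0.1495]
tool_rot: [2.363, 2.068, 0.01]
ft_force: [1.3, 7.1, 6.0]
grip_width: 0.004
grip_force: 3.6
```

```bash
python3 -c "from feel import *;feel()"
```

```text
t 29.6 p [-92.87  11.28   9.54] F [0.3 7.2 6. ] spoke deg 4.5 pad y -4.4 tau 0.651 simple 0.662
```

Emit:
jog_arm(moves=[-0.001,0,0,0,0,0,-1,-0.002,0,0,0,0,0,-1,-0.003,0,0,0,0,0,-1,-0.005,0,0,0,0,0,-1,-0.006,0,0,0,0,0,-1,-0.007,0,0,0,0,0,-1,-0.009,0,0,0,0,0,-1,-0.01,0,0,0,0,0,-1])

```text
time: 30.6
position: [0.5087, -0.0207, 0.1495]
tool_rot: [2.363, 2.068, 0.01]
ft_force: [1.6, 6.8, 5.2]
grip_width: 0.008
grip_force: 3.6
```

```bash
python3 -c "
from feel import *;feel()
for b in angle(2.9,3.6)[:2]:print(b)
feel()"
```

```text
t 30.6 p [-92.9    8.18   9.46] F [0.6 6.9 5.2] spoke deg 6.44 pad y -5.08 tau 0.638 simple 0.631
(np.float32(516.7705), np.float64(3.309999999999991), [26, 26, 26, 15, 21, 68], [73, 23, 64, 73, 38, 59])
(np.float32(516.9131), np.float64(3.3049999999999913), [26, 25, 26, 14, 21, 69], [73, 24, 62, 73, 38, 58])
t 30.7 p [-92.88   8.16   9.48] F [-0.2  6.4  5.5] spoke deg 6.45 pad y -5.08 tau 0.59 simple 0.583
```

Emit:
jog_arm(moves=[-0.001,0,0,0,0,0,-1,-0.002,0,0,0,0,0,-1,-0.003,0,0,0,0,0,-1,-0.005,0,0,0,0,0,-1,-0.006,0,0,0,0,0,-1,-0.007,0,0,0,0,0,-1,-0.009,0,0,0,0,0,-1,-0.01,0,0,0,0,0,-1])

```text
time: 31.7
position: [0.5084, -0.0231, 0.1494]
tool_rot: [2.363, 2.069, 0.011]
ft_force: [1.5, 7.8, 4.7]
grip_width: 0.005
grip_force: 4.1
```

```bash
python3 -c "from feel import *;feel()"
```

```text
t 31.7 p [-92.9    5.78   9.41] F [0.4 7.9 4.7] spoke deg 7.95 pad y -5.61 tau 0.741 simple 0.724
```

Emit:
jog_arm(moves=[-0.001,0,0,0,0,0,-1,-0.002,0,0,0,0,0,-1,-0.003,0,0,0,0,0,-1,-0.004,0,0,0,0,0,-1,-0.005,0,0,0,0,0,-1,-0.006,0,0,0,0,0,-1,-0.007,0,0,0,0,0,-1,-0.008,0,0,0,0,0,-1])

```text
time: 32.7
position: [0.5082, -0.0249, 0.1493]
tool_rot: [2.363, 2.069, 0.012]
ft_force: [2.1, 8.1, 4.5]
grip_width: 0.001
grip_force: 4.5
```

```bash
python3 -c "from feel import *;feel()"
```

```text
t 32.7 p [-92.91   3.9    9.34] F [1.  8.3 4.5] spoke deg 9.13 pad y -6.02 tau 0.783 simple 0.758
```

Emit:
jog_arm(moves=[-0.001,0,0,0,0,0,-1,-0.002,0,0,0,0,0,-1,-0.003,0,0,0,0,0,-1,-0.004,0,0,0,0,0,-1,-0.005,0,0,0,0,0,-1,-0.006,0,0,0,0,0,-1,-0.007,0,0,0,0,0,-1,-0.008,0,0,0,0,0,-1])

```text
time: 33.7
position: [0.5079, -0.0268, 0.1492]
tool_rot: [2.363, 2.07, 0.013]
ft_force: [1.9, 9.4, 3.1]
grip_width: 0.002
grip_force: 4.9
```

```bash
python3 -c "from feel import *;feel()"
```

```text
t 33.7 p [-92.87   2.02   9.25] F [0.7 9.6 3.1] spoke deg 10.32 pad y -6.43 tau 0.889 simple 0.865
```

The torque rise and the spring travel both give a pad load of about 14–15 N. I back off, rise clear and verify.

Emit:
jog_arm(moves=[0.01,0,0,0,0,0,-1,0.03,0,0,0,0,0,-1,0.04,0,-0.05,0,0,0,-1,0.04,0,-0.15,0,0,0,-1,0.04,0,-0.3,0,0,0,-1,0.04,0,-0.45,0,0,0,-1,0.04,0,-0.55,0,0,0,-1,0.04,0,-0.55,0,0,0,-1])

```text
time: 34.7
position: [0.5082, -0.0197, 0.3151]
tool_rot: [2.363, 2.063, 0.005]
ft_force: [-0.7, 0.3, -0.2]
grip_width: 0.003
grip_force: 0.0
```

Emit:
jog_arm(moves=[0.15,0,-0.05,0,0,0,-1,0.32,0,-0.1,0,0,0,-1,0.5,-0.05,-0.15,0,0,0,-1,0.65,-0.08,-0.2,0,0,0,-1,0.8,-0.1,-0.2,0,0,0,-1,0.9,-0.1,-0.2,0,0,0,-1,0.95,-0.1,-0.2,0,0,0,-1,0.95,-0.1,-0.2,0,0,0,-1])

```text
time: 35.7
position: [0.5153, 0.2672, 0.3709]
tool_rot: [-2.364, -2.068, 0.003]
ft_force: [0.5, -0.1, 0.7]
grip_width: 0.005
grip_force: 0.0
```

Run:
```python
from ang import *
o=[]
for n,(x,y) in(("side",(265,145)),("top",(280,160))):
    i=ctrl.get_image(n)["pixels"][:,:,::-1];o.append(crop(np.ascontiguousarray(i),x,y,115,100,3 if 0 else 4)[:, :400])
cv2.imwrite("pics/c4.png",np.hstack(o));print(angle(2.9,3.7)[:2])
s=ctrl.get_state();print(s["time"],s["ft_force"],s["position"])
```

```text
[(np.float32(501.92578), np.float64(3.2899999999999916), [52, 23, 18, 21, 34, 66], [65, 57, 30, 55, 34, 42]), (np.float32(502.26074), np.float64(3.3049999999999913), [47, 24, 20, 22, 34, 71], [63, 51, 30, 56, 33, 46])]
35.9 [ 0.18797373 -0.73052343  0.05190394] [0.51602621 0.2654637  0.37164867]
```

View pics/c4.png

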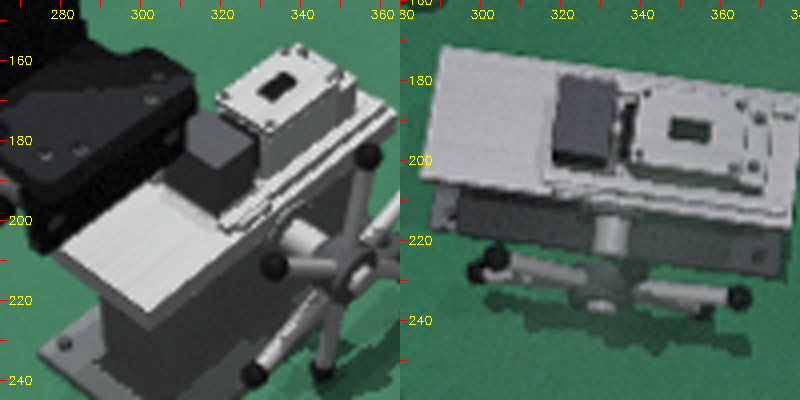

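The last picture shows the housing flat between the rails, its end on the stop at top (370,197), with the pad against it at (336,190). The bottle, screwdriver and reel haven't been approached, and the arm is clear. Handing in.

```bash
python3 -c "
from bench import ctrl
print(ctrl.close_job())"
```

```text
the job is handed in; nothing more can be done
None
```

The housing is clamped flat against the stop at an estimated 14–15 N, judged from wheel torque and pad travel rather than read directly; the arm is clear and the job was handed in at about 36 s.

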